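# Close up the louvered brush cabinet

### The job

The low brush cabinet has been left open. Using only the fingertips, push its tray fully home into the cabinet, then push the louvered door fully shut in front of it. Do not pinch or grip the tray or the door, do not lift or touch the two brushes riding in the tray, and leave everything else standing and lying where it is.

Things in the scene. Friction and masses are not known exactly. Their poses are not given: they have to be found in the camera images.
- cabinet: low grey steel cabinet with perforated sides, fixed to the table, 200 deep x 280 wide x 145 mm high. Origin: middle of its front face, at table height. Its x axis points from the front to the back of the cabinet (level), y to the left seen from the robot, z up. The open front is the plane x = 0; nothing is mounted above it.
- tray (a joint): how far the tray stands out of the front (m): 0 = fully home, its front flush with the cabinet's front; up to 0.13 out. Slides along the cabinet's x axis, in the middle of its width, with about 2 N of friction and a rigid stop at 0; stays where it is left.
- tray_front (a point): middle of the width of the outer face of the tray's flat front board, 95 mm above the table (20 mm below the board's top edge). The board is plain bare steel with no handle, 210 mm wide, 12 mm thick, from 18 to 115 mm above the table; the tray behind it has sides only 66 mm above the table and is open on top. Axes as the cabinet's.
- door (a joint): opening angle of the louvered door (rad): 0 = shut, lying flat in front of the cabinet front; starts open at 1.5 to 1.9 (1.57 = sticking straight out towards the robot). It stays where it is left; about 0.1 N m turns it. Rigid stop at 0; no latch, no handle.
- door_hinge (a point): point on the door's upright hinge line, at the cabinet's left front corner (128 mm left of the front's middle), 110 mm above the table. Frame turns with the door: the door runs 250 mm along its -y; inner face at x = 0, outer face at x = -0.016; door shut: axes as the cabinet's. Push the outer face towards its +x to shut it (anticlockwise from above).
- door_edge (a point): top part of the door's free (far) upright edge, on the outer face, 250 mm from the hinge line, 110 mm above the table. The door is a wooden louvered panel, 250 wide, 16 thick, from 12 to 139 mm above the table, solid to the touch.
- scrub_brush: small bamboo scrub brush, 85 x 48 x 35 mm, lying loose in the tray, bristles down. Origin: centre of its underside.
- grout_brush: narrow black plastic grout brush, 60 x 22 x 30 mm, lying loose in the tray. Origin: centre of its underside.
- bottle: trigger spray bottle, translucent, 68 mm across, 236 mm high, standing loose to the right of the cabinet front. Origin: centre of its foot.
- dustpan: grey plastic handheld dustpan, 190 x 200 mm, 55 mm high, lying loose left of the open door, handle towards the back. Origin: underside centre of the pan.
- jar: clear jar with steel lid, 60 mm across, 75 mm high, standing loose to the right of the open tray, nearer the robot than the bottle. Origin: centre of its foot.
- shoehorn: stainless shoehorn, 210 mm long and 8 mm high, lying loose on the cabinet top, about 145 mm behind the front. Origin: its underside, mid-length.
Things that resemble listed ones, but are neither listed nor needed, are in the scene too. Of the things shaped like the grout_brush, the black one is meant.

How it is judged (in metres and radians):
On the way, in this order (a step that is already met when the one before it is completed fails the run):
1. the tray is pushed home (value of joint tray below 0.006 m), for 0.2 s.
2. the door is pushed shut (value of joint door below 0.035 rad), for 0.2 s.
At the end, for the whole second after the job is handed in: tray within 6 mm of fully home, door within 0.035 rad (2 degrees) of shut and at rest, both brushes lying at rest in the closed cabinet (value of joint tray below 0.006 m and value of joint door below 0.035 rad and x of scrub_brush in the frame of cabinet between 0 and 0.19 m and height (world z) of each of scrub_brush, grout_brush below 0.08 m and linear speed of each of scrub_brush, grout_brush below 0.02 m/s and x of grout_brush in the frame of cabinet between 0 and 0.19 m and velocity of joint door below 0.02 rad/s); the robot touches nothing.
It fails at once if the door is swung across while the tray is still out (value of joint door below 1 rad and value of joint tray above 0.02 m).
It fails at once if the door is gripped from both sides (contact force between the fingers and door_c1 above 2 N and contact force between the fingers and door_c0 above 2 N and value of joint door above 0.1 rad).
It fails at once if the inner side of the tray's front board is taken hold of (contact force between the fingers and tray_c2 above 4 N).
It fails at once if a brush in the tray is lifted or touched by the fingers (height (world z) of any of scrub_brush, grout_brush above 0.06 m or contact force between the fingers and scrub_brush above 1 N or contact force between the fingers and grout_brush above 1 N).
It fails at once if the bottle, dustpan, jar or shoehorn is shifted by more than 25 mm or tipped over (distance of any of bottle, dustpan, jar, shoehorn from where it was at the start of the episode above 0.025 m or angle between any of bottle, dustpan, jar, shoehorn's own z axis and vertical above 0.5 rad).
It also fails if it takes over 48 s, if anything falls off the work surface, if the arm or the gripper's body presses on something with over 40 N, if the wrist force passes 120 N, or if a joint passes its speed limit or range.

### The arm

A 6-joint arm with a two-finger parallel gripper is mounted at the origin on the work surface. World frame = base frame: x ahead of the robot, y to its left, z up, the work surface at z = 0. Lengths are in mm, angles in degrees, forces in N, time in s.
With the tool pointing down it reaches from about 350 to 850 mm from the base axis. Payload 8.1 kg.
Tool frame: the origin (TCP) lies midway between the tips of the shut fingers; the grasp point (between the pads) lies 19 mm behind it; z points along the fingers, y is the line along which they close (so a half turn about z gives the same grasp; the last joint's range is limited). The gripper opens to 85 mm and grips with 20 to 120 N. Pads are 22 mm wide; open, the fingers measure 114 mm over their backs; the gripper's body (76 mm by 85 mm) begins 54 mm behind the grasp point. The pads swing forward as they close: fully open they stand 13 mm farther back than shut.
Start: joints at [69.706, 7.471, 85.268, -0, 87.261, -4.893], TCP at [159.323, 578.465, 231.292] pointing down, gripper open.
Joint ranges: [-169.43, 169.43], [-51.17, 129.36], [1.28, 143.12], [-76.62, 256.62], [0, 156.53], [-152.29, 152.29]. Speed limits (degrees/s): [136.94, 136.94, 159.86, 180, 180, 180].

### API

Orientations are given as [roll, pitch, yaw] about the fixed x, y, z axes, in that order (R = Rz(yaw) Ry(pitch) Rx(roll)).
In Python, from bench import sense, snapshot, camera_params, hand_in, masks_of, pinpoint gives the robot as it stands.
- The arm moves only by the tool step_arm, never from a script. Its argument "targets" is a list of rows, each an object with "angular": the turn, a rotation vector about the tool's x, y, z scaled (see below), a list of three; "dp": the shift along the tool's x, y, z scaled (see below), a list of three; "fingers": the closure, from 0 (fully open) to 1 (shut). A call has exactly 8 rows; each row is the pose to reach, as a shift and turn from the pose commanded when the call began, along the tool's axes at that moment, turning the shorter way round; what a row does not reach only later rows make up. The controller multiplies each number of a shift by 0.2 m and each number of a turn by 180 degrees. A row lasts 1/8 s, in which the tool goes at most 62.5 mm and 10.7 degrees, less where a joint would pass 70% of its speed; a pose out of reach is approached as far as the arm can. A call with a number of a shift or a turn outside -1 to 1 is refused whole. A call with a gripper value outside its range is refused whole. The fingers move at their own pace and stop on an object; "newtons" is the grip in N (left out, the last holds). Time passes only in rows, so rows that repeat a pose let the fingers close, or fill a call up. It gives the time, the measured TCP pose, the force, the opening and the grip force at its end, in the units of the state.
- sense(): the state, without advancing time (a new reading comes with each control period).
- snapshot(name): name is "scene" or "top"; returns the picture (480x640x3 uint8, blue, green, red); there is no depth.
- camera_params(name): a dict with "vfov" (degrees; the focal length in pixels is half the picture's height over the tangent of half this angle, whatever the lens; pixels are square), "cx", "cy" (the principal point, pixels), "D" ([k1, k2, p1, p2, k3] as OpenCV has them; the pictures are not rectified), "R" (3x3) and "t" (3): a world point X has camera coordinates R X + t. Camera axes: x right, y down, z forward; pixel columns grow to the right and rows downward; lengths in mm; the calibration is good to about 2 mm. A picture is of the moment at which its call begins. camera_params takes no time and is no camera call.
- hand_in(): hands the job in; it is judged then, once.
Trained networks look in the newest picture that a camera, given by its name, has taken for a name from the list of things; names that differ only in an ending like _2 or _b are one class to them, and where a whole thing is asked for, a point or a joint stands for the part that bears it (a point fixed in the world has none). Each returns a list of dicts, best first, with "conf" (0 to 1); they miss things now and then, are a little off and sometimes report something else, mostly with a low value. They report only what shows in the picture. A call takes as long as a camera call. They do not tell look-alikes from the thing itself.
- masks_of(camera, label): "pixels" (480x640 bool, what is visible of it) and "at" ([column, row] in pixels, amid what is visible of it).
- pinpoint(camera, label): "at" ([column, row] in pixels: a listed point, or the origin of a listed thing).
The state is a dict: "time": time; "joint_pos": joint angles; "qd": joint speeds; "joint_efforts": joint torques, N m; "tool_pos": TCP position; "tcp_rot": TCP orientation; "ft_force": force on the tool from outside, world axes, zero at the start; "wrist_torque": the same for the moment, N m; "finger_gap": finger opening in mm; "grip_force": force on a finger pad.
Only numpy, scipy, OpenCV 4.12 (cv2) and the standard library are available. Lean on these libraries where they do the work, as an engineer would, in place of code of your own. Each camera call takes 0.05 s, during which the arm holds its last target. There are 200 camera calls.

## Working session

There is one attempt and no reset: what is moved stays moved. The work goes in short steps, Python scripts to look and compute and a tool call to move; the robot and the scene stay as the last step left them, time stands still between calls to the robot, and variables do not carry over. Pictures are saved under pics/ and viewed, at most 10 in all, crops included, and the job is handed in when it is done.

Besides the shell and the picture viewer there is one more tool, called after "Request:" as name([rows], argument=value, ...), one row to a line, values as JSON. step_arm: Moves the arm, as the interface text tells. Its arguments: {"type":"object","properties":{"targets":{"type":"array","items":{"type":"object","properties":{"angular":{"type":"array","items":{"type":"number","minimum":-1,"maximum":1}},"dp":{"type":"array","items":{"type":"number","minimum":-1,"maximum":1}},"fingers":{"type":"number"}}}},"newtons":{"type":"number"}},"required":["targets"]}

```bash
mkdir -p pics; cat > h.py <<'E'
import numpy as np, cv2
from bench import *
from scipy.spatial.transform import Rotation as Ro
def K(c):
    p=camera_params(c); f=240/np.tan(np.radians(p['vfov'])/2)
    return np.array([[f,0,p['cx']],[0,f,p['cy']],[0,0,1]]),np.array(p['D'],float),np.array(p['R']),np.array(p['t'],float)
def ray(c,px):
    k,D,R,t=K(c); u=cv2.undistortPoints(np.array([[px]],float),k,D)[0,0]
    return -R.T@t, R.T@np.array([u[0],u[1],1])
def onz(c,px,z):
    o,d=ray(c,px); return o+d*(z-o[2])/d[2]
def tri(cs,pxs):
    A=np.zeros((3,3));b=np.zeros(3)
    for c,p in zip(cs,pxs):
        o,d=ray(c,p); d=d/np.linalg.norm(d); M=np.eye(3)-np.outer(d,d); A+=M;b+=M@o
    return np.linalg.solve(A,b)
def proj(c,X):
    k,D,R,t=K(c); return cv2.projectPoints(np.array(X,float).reshape(-1,3),cv2.Rodrigues(R)[0],t,k,D)[0][:,0]
E
python3 - <<'E'
from h import *
np.set_printoptions(precision=1,suppress=True)
for c in('scene','top'):
    cv2.imwrite(f'pics/{c}0.png',snapshot(c)); print(c,-K(c)[2].T@K(c)[3])
Z=dict(cabinet=0,tray_front=95,door_hinge=110,door_edge=110,bottle=0,jar=0,dustpan=0)
for n,z in Z.items():
    for c in('scene','top'):
        for r in pinpoint(c,n)[:2]: print(n,c,round(r['conf'],2),np.array(r['at']),onz(c,r['at'],z))
E
```

```text
scene [1229.1  201.  1084.1]
top [415.6  22.2 992. ]
cabinet scene 0.55 [315.1 290.2] [660.7  26.6   0. ]
cabinet scene 0.37 [259.8 205.3] [ 456.6 -195.     0. ]
cabinet top 0.88 [326.4 211.4] [663.6  26.2   0. ]
tray_front scene 0.73 [336.5 233. ] [547.2  43.9  95. ]
tray_front top 0.86 [318.2 258.4] [548.8  41.1  95. ]
tray_front top 0.3 [207.1 315.5] [441.8 245.8  95. ]
door_hinge scene 0.56 [367.3 285.1] [671.6 149.9 110. ]
door_hinge top 0.71 [256.2 193.4] [671.4 159.7 110. ]
door_edge top 0.62 [209. 319.] [435.1 238.3 110. ]
bottle top 0.57 [445.1 226. ] [ 632.2 -223.     0. ]
jar scene 0.59 [264.4 207. ] [ 458.3 -181.     0. ]
jar top 0.83 [432.5 309.9] [ 457.9 -189.5    0. ]
jar top 0.37 [326.8 217.7] [649.9  25.3   0. ]
dustpan scene 0.66 [471.9 326.5] [642.6 406.    0. ]
dustpan top 0.86 [151.5 226.2] [631.2 397.6   0. ]
dustpan top 0.7 [258.6 186.5] [718.7 172.1   0. ]
```

View pics/scene0.png

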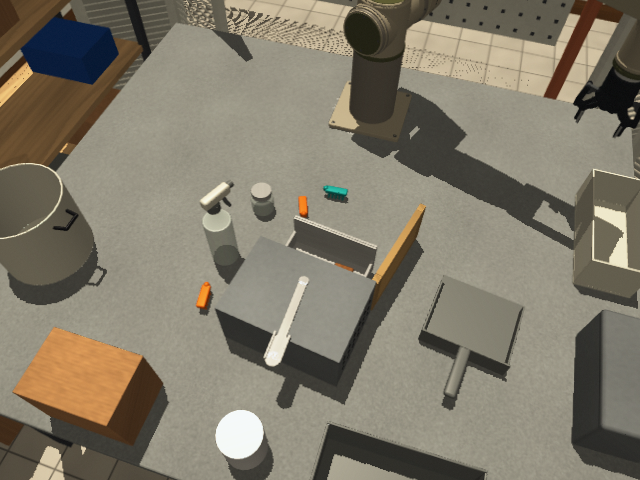

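View pics/top0.png

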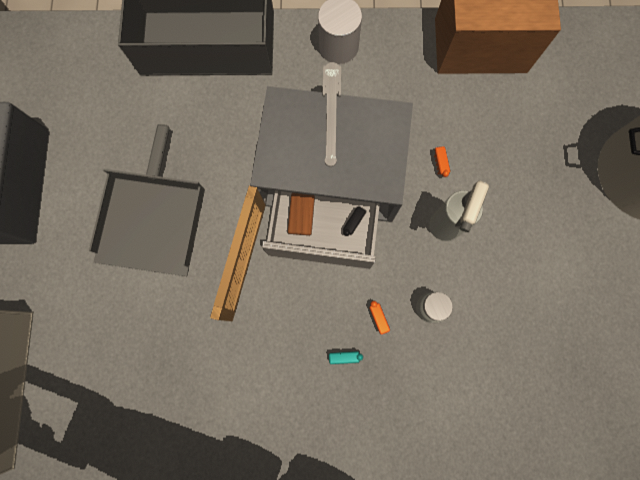

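The cabinet front faces the robot, with the tray about 115 mm out (board top at px (264,245)–(375,262) in the top view). The door is open to the left (free end at about (222,318)), the dustpan is further left, and the jar (437,306) and bottle (465,210) are on the right.

```bash
python3 - <<'E'
from h import *
np.set_printoptions(precision=1,suppress=True)
for n,p,z in [('cab FL',(253,187),145),('cab FR',(405,205),145),('cab BL',(266,87),145),('cab BR',(412,103),145),('board L',(264,245),115),('board R',(375,262),115),('door hinge out',(248,190),139),('door free L',(211,319),139),('door free R',(232,320),139),('dustpan R',(203,185),55),('dustpan fr',(187,274),40)]:
    print(n,onz('top',p,z))
s=sense(); print(s['tool_pos'],s['tcp_rot'],s['ft_force'],s['finger_gap'])
R=Ro.from_euler('xyz',s['tcp_rot'],degrees=True).as_matrix(); print(R)
E
```

```text
cab FL [673.5 160.5 145. ]
cab FR [ 639.4 -116.7  145. ]
cab BL [872.7 141.8 145. ]
cab BR [ 838.4 -135.8  145. ]
board L [570.7 141.3 115. ]
board R [539.4 -63.6 115. ]
door hinge out [669.6 170.5 139. ]
door free L [434.5 227.7 139. ]
door free R [432.9 190.6 139. ]
dustpan R [705.2 277.5  55. ]
dustpan fr [524.9 304.   40. ]
[159.3 578.5 231.3] [180.   -0.  164.6] [1.1 0.2 0. ] 85.17394348190714
[[-1.   0.3  0. ]
 [ 0.3  1.   0. ]
 [ 0.   0.  -1. ]]
```

Request:
step_arm([
  {"dp":[-0.12,-0.11,0],"angular":[0,0,0],"fingers":1},
  {"dp":[-0.25,-0.23,0],"angular":[0,0,0],"fingers":1},
  {"dp":[-0.4,-0.36,0],"angular":[0,0,0],"fingers":1},
  {"dp":[-0.55,-0.5,0],"angular":[0,0,0],"fingers":1},
  {"dp":[-0.7,-0.64,0],"angular":[0,0,0],"fingers":1},
  {"dp":[-0.82,-0.75,0],"angular":[0,0,0],"fingers":1},
  {"dp":[-0.92,-0.84,0],"angular":[0,0,0],"fingers":1},
  {"dp":[-1,-0.9,0],"angular":[0,0,0],"fingers":1},
])

```text
time: 1.8
tool_pos: [304.9, 350.8, 231.5]
tcp_rot: [180.0, 0.0, 164.6]
ft_force: [0.4, 0.9, -0.0]
finger_gap: 0.2
grip_force: 0.0
```

Request:
step_arm([
  {"dp":[-0.12,-0.11,0],"angular":[0,0,0],"fingers":1},
  {"dp":[-0.25,-0.23,0],"angular":[0,0,0],"fingers":1},
  {"dp":[-0.4,-0.36,0],"angular":[0,0,0],"fingers":1},
  {"dp":[-0.55,-0.5,0],"angular":[0,0,0],"fingers":1},
  {"dp":[-0.7,-0.64,0],"angular":[0,0,0],"fingers":1},
  {"dp":[-0.82,-0.75,0],"angular":[0,0,0],"fingers":1},
  {"dp":[-0.92,-0.84,0],"angular":[0,0,0],"fingers":1},
  {"dp":[-1,-0.9,0],"angular":[0,0,0],"fingers":1},
])

```text
time: 2.8
tool_pos: [449.9, 124.0, 231.5]
tcp_rot: [180.0, 0.0, 164.5]
ft_force: [-1.0, -0.2, -0.6]
finger_gap: 0.1
grip_force: 0.0
```

Request:
step_arm([
  {"dp":[-0.16,-0.16,0],"angular":[0,0,-0.02],"fingers":1},
  {"dp":[-0.32,-0.31,0],"angular":[0,0,-0.047],"fingers":1},
  {"dp":[-0.32,-0.31,0.1],"angular":[0,0,-0.047],"fingers":1},
  {"dp":[-0.32,-0.31,0.25],"angular":[0,0,-0.047],"fingers":1},
  {"dp":[-0.32,-0.31,0.4],"angular":[0,0,-0.047],"fingers":1},
  {"dp":[-0.32,-0.31,0.55],"angular":[0,0,-0.047],"fingers":1},
  {"dp":[-0.32,-0.31,0.68],"angular":[0,0,-0.047],"fingers":1},
  {"dp":[-0.32,-0.31,0.68],"angular":[0,0,-0.047],"fingers":1},
])

```text
time: 3.8
tool_pos: [491.7, 49.2, 92.3]
tcp_rot: [-180.0, -0.3, 173.1]
ft_force: [-0.1, 0.2, 0.8]
finger_gap: 0.2
grip_force: 0.0
```

```bash
python3 - <<'E'
from h import *
cv2.imwrite('pics/scene1.png',snapshot('scene')); s=sense(); print(s['tool_pos'],s['tcp_rot'],s['ft_force'])
E
```

```text
[493.16738808  49.05277895  94.24617547] [-1.79992293e+02 -1.62560025e-01  1.73062050e+02] [-0.59625274 -0.03367889  1.67483692]
```

View pics/scene1.png

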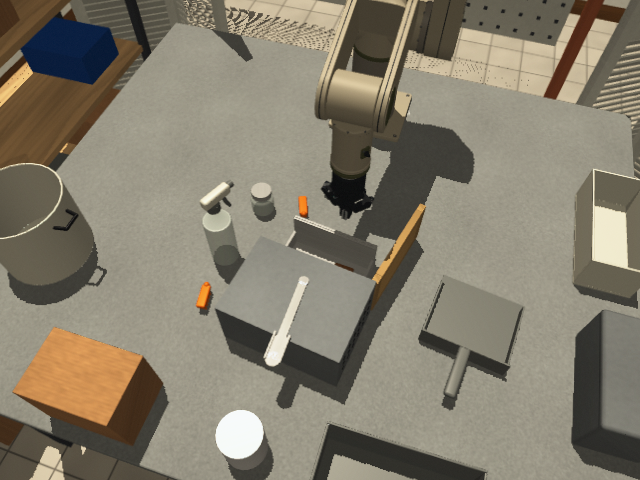

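The shut gripper stands just in front of the tray board, at about (346,212). Next I push along −x of the tool.

Request:
step_arm([
  {"dp":[-0.1,0,0],"fingers":1},
  {"dp":[-0.17,0,0],"fingers":1},
  {"dp":[-0.22,0,0],"fingers":1},
  {"dp":[-0.28,0,0],"fingers":1},
  {"dp":[-0.34,0,0],"fingers":1},
  {"dp":[-0.41,0,0],"fingers":1},
  {"dp":[-0.48,0,0],"fingers":1},
  {"dp":[-0.55,0,0],"fingers":1},
])

```text
validation failed for argument at $.ta...
```

Request:
step_arm([
  {"dp":[-0.05,0,0],"fingers":1},
  {"dp":[-0.09,0,0],"fingers":1},
  {"dp":[-0.12,0,0],"fingers":1},
  {"dp":[-0.14,0,0],"fingers":1},
  {"dp":[-0.16,0,0],"fingers":1},
  {"dp":[-0.17,0,0],"fingers":1},
  {"dp":[-0.18,0,0],"fingers":1},
  {"dp":[-0.18,0,0],"fingers":1},
])

```text
validation failed for argument at $.ta...
```

Rows need the `angular` entry too.

Request:
step_arm([
  {"dp":[-0.1,0,0],"angular":[0,0,0],"fingers":1},
  {"dp":[-0.17,0,0],"angular":[0,0,0],"fingers":1},
  {"dp":[-0.22,0,0],"angular":[0,0,0],"fingers":1},
  {"dp":[-0.28,0,0],"angular":[0,0,0],"fingers":1},
  {"dp":[-0.34,0,0],"angular":[0,0,0],"fingers":1},
  {"dp":[-0.41,0,0],"angular":[0,0,0],"fingers":1},
  {"dp":[-0.48,0,0],"angular":[0,0,0],"fingers":1},
  {"dp":[-0.55,0,0],"angular":[0,0,0],"fingers":1},
])

```text
time: 4.85
tool_pos: [604.3, 34.9, 95.3]
tcp_rot: [-180.0, -0.0, 173.1]
ft_force: [-2.6, -0.9, 1.7]
finger_gap: -0.2
grip_force: 1.3
```

Request:
step_arm([
  {"dp":[-0.05,0,0],"angular":[0,0,0],"fingers":1},
  {"dp":[-0.08,0,0],"angular":[0,0,0],"fingers":1},
  {"dp":[-0.1,0,0],"angular":[0,0,0],"fingers":1},
  {"dp":[-0.12,0,0],"angular":[0,0,0],"fingers":1},
  {"dp":[-0.13,0,0],"angular":[0,0,0],"fingers":1},
  {"dp":[-0.14,0,0],"angular":[0,0,0],"fingers":1},
  {"dp":[-0.15,0,0],"angular":[0,0,0],"fingers":1},
  {"dp":[-0.15,0,0],"angular":[0,0,0],"fingers":1},
])

```text
time: 5.85
tool_pos: [633.8, 31.6, 95.3]
tcp_rot: [180.0, 0.0, 173.1]
ft_force: [-1.0, 0.0, -0.4]
finger_gap: 0.0
grip_force: 0.5
```

Request:
step_arm([
  {"dp":[-0.01,0,0],"angular":[0,0,0],"fingers":1},
  {"dp":[-0.02,0,0],"angular":[0,0,0],"fingers":1},
  {"dp":[-0.03,0,0],"angular":[0,0,0],"fingers":1},
  {"dp":[-0.04,0,0],"angular":[0,0,0],"fingers":1},
  {"dp":[-0.05,0,0],"angular":[0,0,0],"fingers":1},
  {"dp":[-0.06,0,0],"angular":[0,0,0],"fingers":1},
  {"dp":[-0.065,0,0],"angular":[0,0,0],"fingers":1},
  {"dp":[-0.07,0,0],"angular":[0,0,0],"fingers":1},
])

```text
time: 6.85
tool_pos: [644.8, 30.0, 94.5]
tcp_rot: [-180.0, -0.4, 173.0]
ft_force: [-19.1, 1.4, 7.8]
finger_gap: -0.0
grip_force: 0.0
```

Request:
step_arm([
  {"dp":[0.1,0,0],"angular":[0,0,0],"fingers":1},
  {"dp":[0.3,0,0],"angular":[0,0,0],"fingers":1},
  {"dp":[0.55,0,0],"angular":[0,0,0],"fingers":1},
  {"dp":[0.8,0,-0.1],"angular":[0,0,0],"fingers":1},
  {"dp":[0.95,0,-0.25],"angular":[0,0,0],"fingers":1},
  {"dp":[1,0,-0.4],"angular":[0,0,0],"fingers":1},
  {"dp":[1,0,-0.52],"angular":[0,0,0],"fingers":1},
  {"dp":[1,0,-0.58],"angular":[0,0,0],"fingers":1},
])

```text
time: 7.85
tool_pos: [450.2, 54.0, 213.5]
tcp_rot: [180.0, 0.2, 173.1]
ft_force: [-0.5, 0.2, 0.3]
finger_gap: -0.0
grip_force: 0.0
```

```bash
python3 - <<'E'
from h import *
np.set_printoptions(precision=1,suppress=True)
a=snapshot('top');b=snapshot('scene')
cv2.imwrite('pics/m1.png',np.hstack([cv2.resize(a[140:340,180:440],(400,308)),cv2.resize(b[180:380,200:460],(400,308))]))
for n,z in(('tray_front',95),('door_hinge',110),('door_edge',110),('cabinet',0)):
    for c in('top','scene'):
        for r in pinpoint(c,n)[:1]: print(n,c,round(r['conf'],2),np.array(r['at']),onz(c,r['at'],z))
s=sense(); print(s['tool_pos'],s['tcp_rot'],s['ft_force'],s['time'])
E
```

```text
tray_front top 0.73 [324.6 202.7] [657.1  29.3  95. ]
door_hinge top 0.59 [260.4 189.3] [679.6 151.9 110. ]
door_hinge scene 0.83 [368.5 284.8] [670.1 152.2 110. ]
door_edge scene 0.58 [427.1 210.3] [425.4 237.9 110. ]
cabinet top 0.6 [328.6 212.5] [661.2  21.5   0. ]
cabinet scene 0.67 [316.2 292.4] [665.7  30.9   0. ]
[448.6  53.9 210.5] [-180.    -0.1  173.1] [ 0.1  0.  -0.6] 8.35
```

View pics/m1.png

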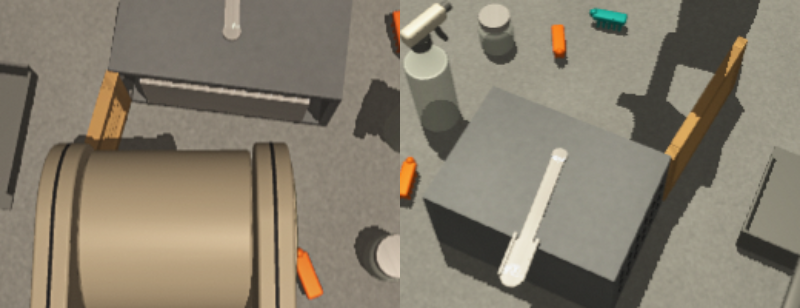

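The tray is flush: its front sits at x≈657 mm, in line with the cabinet front edge, and the push met a 19 N stop. The door is still open. Next I cross over it to its outer (left) side.

Request:
step_arm([
  {"dp":[0,0.08,0],"angular":[0,0,0],"fingers":1},
  {"dp":[0,0.22,0],"angular":[0,0,0],"fingers":1},
  {"dp":[0,0.38,0],"angular":[0,0,0],"fingers":1},
  {"dp":[0.02,0.54,0],"angular":[0,0,0],"fingers":1},
  {"dp":[0.03,0.7,0],"angular":[0,0,0],"fingers":1},
  {"dp":[0.04,0.83,0],"angular":[0,0,0],"fingers":1},
  {"dp":[0.05,0.93,0],"angular":[0,0,0],"fingers":1},
  {"dp":[0.06,1,0],"angular":[0,0,0],"fingers":1},
])

```text
time: 9.35
tool_pos: [460.9, 255.3, 211.2]
tcp_rot: [-180.0, -0.0, 173.1]
ft_force: [0.1, -0.6, -0.8]
finger_gap: 0.2
grip_force: 0.0
```

Request:
step_arm([
  {"dp":[0,0.1,0],"angular":[0,0,0],"fingers":1},
  {"dp":[0,0.2,0],"angular":[0,0,0],"fingers":1},
  {"dp":[0,0.22,0.1],"angular":[0,0,0],"fingers":1},
  {"dp":[0,0.22,0.25],"angular":[0,0,0],"fingers":1},
  {"dp":[0,0.22,0.4],"angular":[0,0,0],"fingers":1},
  {"dp":[0,0.22,0.5],"angular":[0,0,0],"fingers":1},
  {"dp":[0,0.22,0.58],"angular":[0,0,0],"fingers":1},
  {"dp":[0,0.22,0.58],"angular":[0,0,0],"fingers":1},
])

```text
time: 10.35
tool_pos: [465.7, 297.1, 93.9]
tcp_rot: [-179.9, -0.1, 173.0]
ft_force: [0.3, -0.1, -0.3]
finger_gap: 0.2
grip_force: 0.0
```

```bash
python3 - <<'E'
from h import *
np.set_printoptions(precision=2,suppress=True)
s=sense(); P=s['tool_pos']; print(P,s['tcp_rot'],s['ft_force'],s['time'],s['joint_pos'])
cv2.imwrite('pics/s2.png',snapshot('scene'))
xc=np.array([.9925,-.122]);yc=np.array([.122,.9925]);H=np.array([671,154.])
y=np.radians(s['tcp_rot'][2]);tx=np.array([np.cos(y),np.sin(y)]);ty=np.array([np.sin(y),-np.cos(y)])
p0=np.array(P[:2])
for a in(1.9,1.7,1.5,1.3,1.1,.9,.7,.5,.4,.3,.2,.1,0):
    h=11*abs(np.cos(a))+15*abs(np.sin(a))
    T=H+190*(-yc*np.cos(a)-xc*np.sin(a))+(16+h)*(-xc*np.cos(a)+yc*np.sin(a))
    print(a,T,'rel/0.2:',np.array([(T-p0)@tx,(T-p0)@ty])/200)
E
```

```text
[465.71 297.07  93.86] [-179.92   -0.11  173.05] [ 0.35 -0.1  -0.34] 10.35 [ 27.22   6.55 101.06  -0.    72.53 -55.83]
1.9 [514.77 267.27] rel/0.2: [-0.26 -0.12]
1.7 [495.02 232.56] rel/0.2: [-0.18 -0.3 ]
1.5 [482.89 195.48] rel/0.2: [-0.15 -0.49]
1.3 [478.16 158.92] rel/0.2: [-0.15 -0.68]
1.1 [480.69 121.41] rel/0.2: [-0.18 -0.86]
0.9 [490.84  84.45] rel/0.2: [-0.25 -1.04]
0.7 [508.6   49.67] rel/0.2: [-0.36 -1.2 ]
0.5 [533.56  18.77] rel/0.2: [-0.51 -1.34]
0.4 [548.51   5.29] rel/0.2: [-0.59 -1.4 ]
0.3 [564.91  -6.62] rel/0.2: [-0.68 -1.45]
0.2 [582.59 -16.78] rel/0.2: [-0.77 -1.49]
0.1 [601.37 -25.05] rel/0.2: [-0.87 -1.52]
0 [621.02 -31.28] rel/0.2: [-0.97 -1.54]
```

View pics/s2.png

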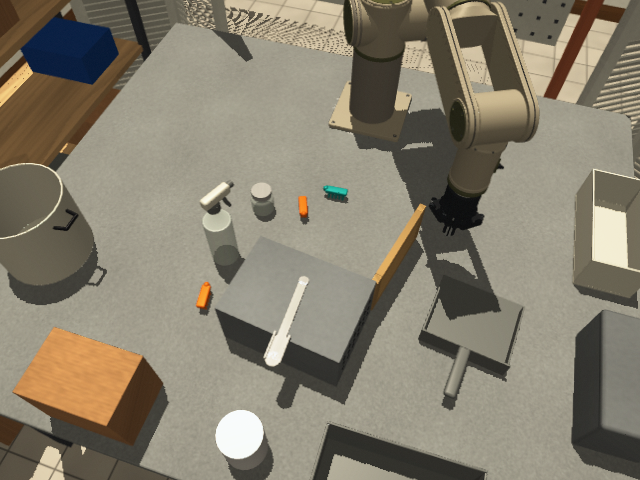

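The gripper stands outside the door, at about (457,225) in the scene view. Now I sweep it along the door's arc.

Request:
step_arm([
  {"dp":[-0.06,-0.05,0],"angular":[0,0,0],"fingers":1},
  {"dp":[-0.12,-0.12,0],"angular":[0,0,0],"fingers":1},
  {"dp":[-0.16,-0.2,0],"angular":[0,0,0],"fingers":1},
  {"dp":[-0.17,-0.3,0],"angular":[0,0,0],"fingers":1},
  {"dp":[-0.16,-0.4,0],"angular":[0,0,0],"fingers":1},
  {"dp":[-0.15,-0.5,0],"angular":[0,0,0],"fingers":1},
  {"dp":[-0.15,-0.6,0],"angular":[0,0,0],"fingers":1},
  {"dp":[-0.15,-0.68,0],"angular":[0,0,0],"fingers":1},
])

```text
time: 11.4
tool_pos: [479.5, 157.7, 95.3]
tcp_rot: [180.0, 0.0, 173.0]
ft_force: [1.0, 0.8, 0.3]
finger_gap: 0.1
grip_force: 0.6
```

Request:
step_arm([
  {"dp":[-0.01,-0.08,0],"angular":[0,0,0],"fingers":1},
  {"dp":[-0.03,-0.17,0],"angular":[0,0,0],"fingers":1},
  {"dp":[-0.06,-0.26,0],"angular":[0,0,0],"fingers":1},
  {"dp":[-0.1,-0.35,0],"angular":[0,0,0],"fingers":1},
  {"dp":[-0.15,-0.44,0],"angular":[0,0,0],"fingers":1},
  {"dp":[-0.21,-0.52,0],"angular":[0,0,0],"fingers":1},
  {"dp":[-0.28,-0.59,0],"angular":[0,0,0],"fingers":1},
  {"dp":[-0.36,-0.66,0],"angular":[0,0,0],"fingers":1},
])

```text
time: 12.4
tool_pos: [536.1, 18.3, 95.2]
tcp_rot: [180.0, -0.0, 173.1]
ft_force: [0.1, 1.8, 0.9]
finger_gap: 0.2
grip_force: 0.4
```

```bash
python3 - <<'E'
from h import *
s=sense(); print(s['tool_pos'],s['tcp_rot'],s['ft_force'],s['time'])
cv2.imwrite('pics/s3.png',snapshot('scene'))
E
```

```text
[536.14315111  18.26947605  95.17915225] [ 1.79993950e+02 -1.29849948e-02  1.73057670e+02] [0.13415846 1.79267696 0.9342883 ] 12.4
```

View pics/s3.png

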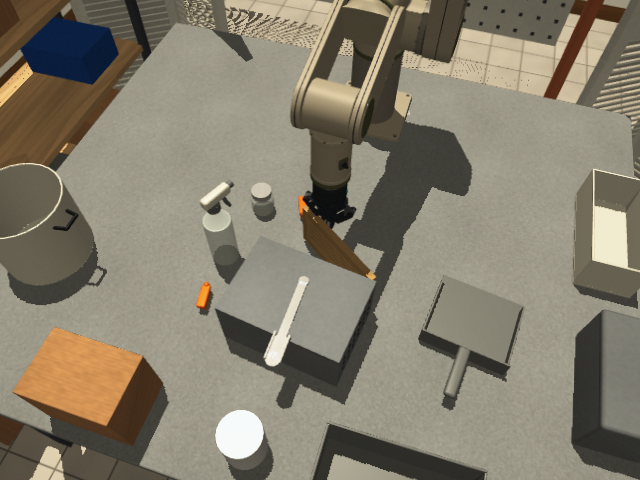

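The door is swinging with the gripper, its free edge now at about (303,212). I continue and slow down near the end.

Request:
step_arm([
  {"dp":[-0.05,-0.04,0],"angular":[0,0,0],"fingers":1},
  {"dp":[-0.1,-0.07,0],"angular":[0,0,0],"fingers":1},
  {"dp":[-0.15,-0.1,0],"angular":[0,0,0],"fingers":1},
  {"dp":[-0.2,-0.12,0],"angular":[0,0,0],"fingers":1},
  {"dp":[-0.25,-0.14,0],"angular":[0,0,0],"fingers":1},
  {"dp":[-0.29,-0.16,0],"angular":[0,0,0],"fingers":1},
  {"dp":[-0.33,-0.17,0],"angular":[0,0,0],"fingers":1},
  {"dp":[-0.36,-0.18,0],"angular":[0,0,0],"fingers":1},
])

```text
time: 13.45
tool_pos: [602.9, -25.3, 95.3]
tcp_rot: [180.0, -0.0, 173.1]
ft_force: [-0.7, 0.6, -0.0]
finger_gap: 0.0
grip_force: 0.0
```

Request:
step_arm([
  {"dp":[-0.02,0,0],"angular":[0,0,0],"fingers":1},
  {"dp":[-0.035,-0.01,0],"angular":[0,0,0],"fingers":1},
  {"dp":[-0.05,-0.01,0],"angular":[0,0,0],"fingers":1},
  {"dp":[-0.06,-0.01,0],"angular":[0,0,0],"fingers":1},
  {"dp":[-0.07,-0.01,0],"angular":[0,0,0],"fingers":1},
  {"dp":[-0.08,-0.01,0],"angular":[0,0,0],"fingers":1},
  {"dp":[-0.09,-0.01,0],"angular":[0,0,0],"fingers":1},
  {"dp":[-0.1,-0.01,0],"angular":[0,0,0],"fingers":1},
])

```text
time: 14.45
tool_pos: [621.3, -29.5, 95.1]
tcp_rot: [-180.0, -0.1, 173.1]
ft_force: [-10.8, 1.7, 5.1]
finger_gap: 0.2
grip_force: 0.0
```

The stop is reached (about 11 N). I press a touch more and hold briefly, then back off and lift.

Request:
step_arm([
  {"dp":[-0.007,0,0],"angular":[0,0,0],"fingers":1},
  {"dp":[-0.007,0,0],"angular":[0,0,0],"fingers":1},
  {"dp":[-0.007,0,0],"angular":[0,0,0],"fingers":1},
  {"dp":[-0.007,0,0],"angular":[0,0,0],"fingers":1},
  {"dp":[0.02,0,0],"angular":[0,0,0],"fingers":1},
  {"dp":[0.1,0,0],"angular":[0,0,0],"fingers":1},
  {"dp":[0.3,0,0],"angular":[0,0,0],"fingers":1},
  {"dp":[0.5,0,0],"angular":[0,0,0],"fingers":1},
])

```text
time: 15.45
tool_pos: [522.2, -17.4, 95.5]
tcp_rot: [180.0, 0.1, 173.1]
ft_force: [0.5, 0.1, 1.2]
finger_gap: 0.2
grip_force: 0.0
```

Request:
step_arm([
  {"dp":[0.15,0,-0.1],"angular":[0,0,0],"fingers":1},
  {"dp":[0.3,0.1,-0.2],"angular":[0,0,0],"fingers":1},
  {"dp":[0.45,0.25,-0.35],"angular":[0,0,0],"fingers":1},
  {"dp":[0.5,0.42,-0.5],"angular":[0,0,0],"fingers":1},
  {"dp":[0.5,0.6,-0.6],"angular":[0,0,0],"fingers":1},
  {"dp":[0.5,0.78,-0.6],"angular":[0,0,0],"fingers":1},
  {"dp":[0.5,0.92,-0.6],"angular":[0,0,0],"fingers":1},
  {"dp":[0.5,1,-0.6],"angular":[0,0,0],"fingers":1},
])

```text
time: 16.45
tool_pos: [447.9, 194.4, 215.6]
tcp_rot: [180.0, 0.1, 173.1]
ft_force: [0.5, -0.0, -0.2]
finger_gap: -0.0
grip_force: 0.0
```

```bash
python3 - <<'E'
from h import *
s=sense(); print(s['tool_pos'],s['ft_force'],s['time'])
a=snapshot('top');b=snapshot('scene')
cv2.imwrite('pics/m2.png',np.hstack([cv2.resize(a[60:340,130:490],(400,311)),cv2.resize(b[120:400,180:540],(400,311))]))
E
```

```text
[447.90685167 194.38986668 215.58972501] [ 0.50301272 -0.00935356 -0.23551183] 16.45
```

View pics/m2.png

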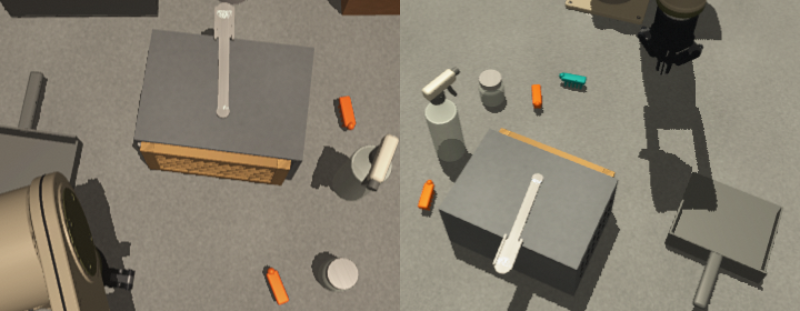

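The door lies flat and parallel against the cabinet front (top crop (140,150)–(290,165)). Nothing else has moved, and the arm is clear.

```bash
python3 -c "from bench import *; print(hand_in())"
```

```text
the job is handed in; nothing more can be done
None
```

I pushed the tray home to its stop, then the door shut to its stop, using only the shut fingertips; the last pictures show nothing else disturbed, and the job is handed in at about 16.5 s (no verdict was returned).

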